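# Feel which sample jar holds the steel slug and hold it over the balance

## Robot

A 6-joint arm with a two-finger parallel gripper is mounted at the origin on the work surface. World frame = base frame: x ahead of the robot, y to its left, z up, the work surface at z = 0. Lengths are in m, angles in rad, forces in N, time in s.
With the tool pointing down it reaches from about 0.35 to 0.975 m from the base axis. Payload 4.9 kg.
Tool frame: the origin (TCP) lies at the very end of the fingers, on their centre line; the grasp point (between the pads) lies 19 mm behind it; z points along the fingers, y is the line along which they close (so a half turn about z gives the same grasp; the last joint's range is limited). The gripper opens to 85 mm and grips with 20 to 120 N. Pads are 22 mm wide; open, the fingers measure 114 mm over their backs; the gripper's body (76 mm by 85 mm) begins 54 mm behind the grasp point. The pads swing forward as they close: fully open they stand 13 mm farther back than shut.
Start: joints at [-1.319, 0.053, 1.613, -0, 1.476, -0.119], TCP at [0.226, -0.583, 0.231] pointing down, gripper open.
Joint ranges: [-3.01, 3.01], [-1.01, 2.22], [0.06, 2.58], [-1.02, 4.17], [0.09, 2.62], [-3.14, 3.14]. Speed limits (rad/s): [2.57, 2.57, 3.14, 3.14, 3.14, 3.14].

## Interface

Orientations are given as a rotation vector (axis times angle).
In Python, from station import get_obs, optics, ctrl gives the robot as it stands.
- The arm moves only by the shell command python3 -m pendant 'ROWS' [FORCE]. ROWS is JSON, a list of rows, each a list of 3 entries, a list of its own where there are three numbers: the shift along the tool's x, y, z in mm, then the turn, a rotation vector about the tool's x, y, z in rad, then the opening, from 0 (shut) to 1 (fully open). A call has 1 to 12 rows; each row shifts and turns the commanded pose from where the row before left it, along the tool's axes as they then stand; what a row does not reach is not made up. A row lasts 1/12 s, in which the tool goes at most 41.7 mm and 7.16 degrees, less where a joint would pass 70% of its speed; a pose out of reach is approached as far as the arm can. A call is refused whole if a number of a shift passes 41.7 or a number of a turn 0.125, either way. A call with a gripper value outside its range is refused whole. The fingers move at their own pace and stop on an object; FORCE is the grip in N (left out, the last holds). Time passes only in rows, so rows that do not move let the fingers close. It gives the time, the measured TCP pose, the force, the opening and the grip force at its end, in the units of the state.
- get_obs(): the state, without advancing time (a new reading comes with each control period).
- optics.get_image(name): name is "scene" or "top" or "wrist"; returns the picture (420x560x3 uint8, red, green, blue); there is no depth.
- optics.camera_model(name): a dict with "fx", "fy", "cx", "cy" (pixels), "distortion" ([k1, k2, p1, p2, k3] as OpenCV has them; the pictures are not rectified), "cam_to_world" (4x4, takes a point from camera to world coordinates). Camera axes: x right, y up, looking along -z (the intrinsics and any distortion apply to the point x, -y, -z); pixel columns grow to the right and rows downward; lengths in m; the calibration is good to about 2 mm. A picture is of the moment at which its call begins: read the wrist's pose just before it. camera_model takes no time and is no camera call; for the wrist camera it gives the pose at the moment of the call.
- ctrl.finish_job(): hands the job in; it is judged then, once.
The state is a dict: "t": time; "q": joint angles; "dq": joint speeds; "effort": joint torques, N m; "tool_pos": TCP position; "tool_rot": TCP orientation; "contact_force": force on the tool from outside, world axes, zero at the start; "wrist_torque": the same for the moment, N m; "opening": finger opening in m; "grip_force": force on a finger pad.
Only numpy, scipy, OpenCV 4.12 (cv2) and the standard library are available. Lean on these libraries where they do the work, as an engineer would, in place of code of your own. Each camera call takes 0.05 s, during which the arm holds its last target. There are 200 camera calls.

## Task

One of the two sample jars holds a steel slug and so is clearly heavier: lift the blue-marked jar first, feel its weight and seat it, lid up, in a well of the grey rack, then lift the red-marked jar clear of the bench and compare. Finish with the lighter jar standing free, seated lid up in either rack well, and the heavier one still in the gripper, held still and upright over the middle of the balance pan, a few centimetres above it. Keep both jars upright throughout, never touch the balance, and leave the other things on the bench where they are.

Things in the scene. Friction and masses are not known exactly. Their poses are not given: they have to be found in the camera images.
- jar_blue: closed white sample jar, blue band near its foot, blue disc on its yellow lid. 50 mm diameter up to 70 mm, lid 47 mm diameter from 70 to 90 mm, 90 mm tall. Origin: centre of underside, z up through the lid. Starts upright on the bench. Hides a loose solid slug: one jar, either one, weighs at least 0.17 kg more than the other; both under 0.5 kg
- jar_red: closed white sample jar, red band near its foot, red disc on its yellow lid. 50 mm diameter up to 70 mm, lid 47 mm diameter from 70 to 90 mm, 90 mm tall. Origin: centre of underside, z up through the lid. Starts upright on the bench. Hides a loose solid slug: one jar, either one, weighs at least 0.17 kg more than the other; both under 0.5 kg
- rack: fixed grey rack block, 85 x 210 x 30 mm (its x, y, z), two round wells side by side along its y. Origin: centre of its underside
- rack_hole0 (a point): centre of the mouth of the rack's +y well, at the rack's top (30 mm above the bench). Well 54 mm diameter with a 3 mm chamfer, 18 mm deep: its floor, where a jar's underside comes to rest, is 12 mm above the bench. Axes as the rack
- rack_hole1 (a point): the same for the -y well, 100 mm from the other
- balance: fixed white laboratory balance, case 190 x 170 mm, 54 mm high, black keypad strip on its -x side, round steel pan (120 mm diameter, top at 70 mm). Origin: centre of its underside
- pan (a point): centre of the top of the balance's pan, 30 mm to the case's +x, 70 mm above the bench; z up
- beaker: loose glass beaker, 70 mm diameter, 90 mm tall; bystander, origin under its centre
- reagent1: loose white bottle, yellow cap, 66 mm diameter, 170 mm tall; bystander, origin under its centre
- reagent2: loose white bottle, yellow cap, 66 mm diameter, 170 mm tall; bystander, origin under its centre
- stir_bar: loose white stirring bar, 10 mm thick, about 40 to 50 mm long along its x; bystander, origin on its underside
- spare_cap: loose yellow screw cap, 42 mm diameter, 14 mm tall; bystander, origin under its centre
- spoon: loose steel spoon, 160 mm long along its x; bystander
Not all that is in view belongs to the job. What is shaped like the jar_red but purple is not meant. There is more than one size of the rack; the job needs the smaller.

How it is judged:
On the way, in this order (a step that is already met when the one before it is completed fails the run):
1. the blue-marked jar stands released and upright in a rack well, the red one still on the bench (((horizontal distance between jar_blue and rack_hole0 below 0.006 m and z of jar_blue in the frame of rack_hole0 below -0.014 m) or (horizontal distance between jar_blue and rack_hole1 below 0.006 m and z of jar_blue in the frame of rack_hole1 below -0.014 m)) and angle between jar_blue's own z axis and vertical below 0.12 rad and contact force between the fingers and jar_blue below 0.05 N and linear speed of jar_blue below 0.02 m/s and height (world z) of jar_red below 0.01 m), for 0.2 s.
2. the red-marked jar is lifted at least 30 mm off the bench in the gripper, the blue one seated in the rack (((horizontal distance between jar_blue and rack_hole0 below 0.006 m and z of jar_blue in the frame of rack_hole0 below -0.014 m) or (horizontal distance between jar_blue and rack_hole1 below 0.006 m and z of jar_blue in the frame of rack_hole1 below -0.014 m)) and angle between jar_blue's own z axis and vertical below 0.12 rad and contact force between the fingers and jar_blue below 0.05 N and linear speed of jar_blue below 0.02 m/s and height (world z) of jar_red above 0.03 m and contact force between the fingers and jar_red above 1 N and contact force between jar_red and rack below 0.05 N), for 0.2 s.
At the end, for the whole second after the job is handed in: Lighter jar (under 2.3 N on the rack) free in a well: within 6 mm of its axis, at least 14 mm deep, tilt under 0.12 rad. Heavier jar in the fingers, still, within 30 mm of the pan centre sideways, underside 12 to 150 mm above the pan, tilt under 0.2 rad, not touching the balance ((((((horizontal distance between jar_red and rack_hole0 below 0.006 m and z of jar_red in the frame of rack_hole0 below -0.014 m) or (horizontal distance between jar_red and rack_hole1 below 0.006 m and z of jar_red in the frame of rack_hole1 below -0.014 m)) and angle between jar_red's own z axis and vertical below 0.12 rad and contact force between the fingers and jar_red below 0.05 N and linear speed of jar_red below 0.02 m/s) and contact force between jar_red and rack between 0.4 and 2.3 N and contact force between the fingers and jar_blue above 1 N and horizontal distance between jar_blue and pan below 0.03 m and z of jar_blue in the frame of pan between 0.012 and 0.15 m and angle between jar_blue's own z axis and vertical below 0.2 rad and linear speed of jar_blue below 0.03 m/s and contact force between jar_blue and balance below 0.05 N) or ((((horizontal distance between jar_blue and rack_hole0 below 0.006 m and z of jar_blue in the frame of rack_hole0 below -0.014 m) or (horizontal distance between jar_blue and rack_hole1 below 0.006 m and z of jar_blue in the frame of rack_hole1 below -0.014 m)) and angle between jar_blue's own z axis and vertical below 0.12 rad and contact force between the fingers and jar_blue below 0.05 N and linear speed of jar_blue below 0.02 m/s) and contact force between jar_blue and rack between 0.4 and 2.3 N and contact force between the fingers and jar_red above 1 N and horizontal distance between jar_red and pan below 0.03 m and z of jar_red in the frame of pan between 0.012 and 0.15 m and angle between jar_red's own z axis and vertical below 0.2 rad and linear speed of jar_red below 0.03 m/s and contact force between jar_red and balance below 0.05 N))); the arm keeps its last pose, push and grip.
It fails at once if a jar is tipped over (more than 0.6 rad) (angle between any of jar_blue, jar_red's own z axis and vertical above 0.6 rad).
It fails at once if the balance is touched by a jar or the robot (contact force between any of jar_blue, jar_red, the arm, the fingers and balance above 0.5 N).
It fails at once if a bystander is moved more than 20 mm (distance of any of beaker, reagent1, reagent2, stir_bar, spare_cap, spoon from where it was at the start of the episode above 0.02 m).
It also fails if it takes over 72 s, if anything falls off the work surface, if the arm or the gripper's body presses on something with over 40 N, if the wrist force passes 120 N, or if a joint passes its speed limit or range.

## Working session

There is one attempt and no reset: what is moved stays moved. The work goes in short steps, Python scripts to look and compute and a shell command to move; the robot and the scene stay as the last step left them, time stands still between calls to the robot, and variables do not carry over. Pictures are saved under pics/ and viewed, at most 10 in all, crops included, and the job is handed in when it is done.

```bash
mkdir -p pics; ls; python3 - <<'E'
from station import get_obs, optics, ctrl
import cv2
o=get_obs();print({k:o[k] for k in ('t','tool_pos','tool_rot','opening','contact_force')})
for n in('top','scene'):
    im=optics.get_image(n);cv2.imwrite(f'pics/{n}0.png',im[...,::-1])
    c=optics.camera_model(n);print(n,c)
E
```

```text
pics
{'t': 0.0, 'tool_pos': array([ 0.22633341, -0.58191979,  0.23007445]), 'tool_rot': array([-3.08577052e+00, -5.78758511e-01,  2.13874591e-04]), 'opening': 0.08551521491640779, 'contact_force': array([-0.47089696, -0.74767952, -0.17352431])}
top {'fx': 522.9596518757089, 'fy': 522.9596518757089, 'cx': 280.96014944015974, 'cy': 211.3315077121465, 'distortion': array([-0.03321164,  0.        ,  0.        ,  0.        ,  0.        ]), 'cam_to_world': array([[-0.00989053,  0.99731267, -0.07259206,  0.438216  ],
       [-0.99994703, -0.00965755,  0.00355978, -0.05627766],
       [ 0.00284915,  0.07262342,  0.99735536,  1.35038937],
       [ 0.        ,  0.        ,  0.        ,  1.        ]])}
scene {'fx': 522.4623326865785, 'fy': 522.4623326865785, 'cx': 275.42838795211975, 'cy': 206.92078685041278, 'distortion': array([0.02282587, 0.        , 0.        , 0.        , 0.        ]), 'cam_to_world': array([[ 0.0201235 , -0.5628028 ,  0.82634621,  1.66438573],
       [ 0.99967156, -0.00179172, -0.02556467, -0.10135358],
       [ 0.01586845,  0.82658925,  0.5625819 ,  0.84068088],
       [ 0.        ,  0.        ,  0.        ,  1.        ]])}
```

View pics/top0.png

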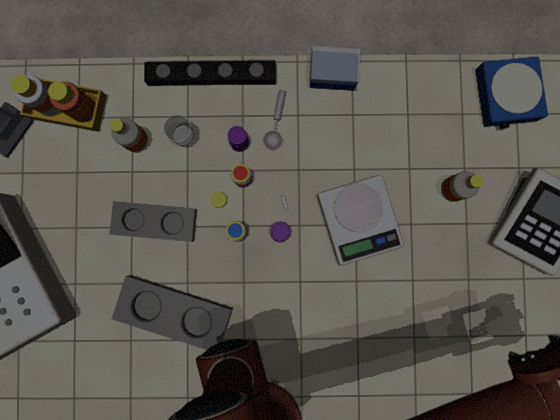

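View pics/scene0.png

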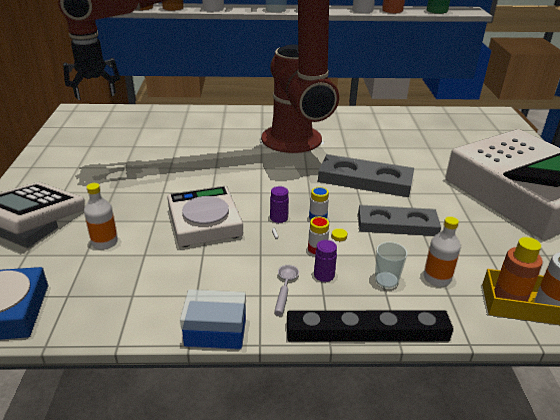

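The top view shows the blue jar lid at (236,231) and the red at (241,174). The purple decoys are at (280,231) and (238,138). The smaller rack's wells are at (133,219) and (172,223), and the pan is at (359,206). Next I'll refine these and check them with an overlay.

```bash
cat > h.py <<'E'
import numpy as np, cv2
from station import get_obs, optics, ctrl
from scipy.spatial.transform import Rotation as R
def ray(c,uv,z):
    K=np.array([[c['fx'],0,c['cx']],[0,c['fy'],c['cy']],[0,0,1]])
    p=cv2.undistortPoints(np.array(uv,float).reshape(-1,1,2),K,c['distortion']).reshape(-1,2)
    T=c['cam_to_world'];d=np.c_[p[:,0],-p[:,1],-np.ones(len(p))]@T[:3,:3].T
    return T[:3,3]+d*((z-T[2,3])/d[:,2])[:,None]
def proj(c,P):
    K=np.array([[c['fx'],0,c['cx']],[0,c['fy'],c['cy']],[0,0,1]])
    T=np.linalg.inv(c['cam_to_world']);q=np.asarray(P,float)@T[:3,:3].T+T[:3,3]
    return cv2.projectPoints(q*[1,-1,-1],np.zeros(3),np.zeros(3),K,c['distortion'])[0].reshape(-1,2)
def circ(p,r,n=60):
    a=np.linspace(0,2*np.pi,n);return np.c_[p[0]+r*np.cos(a),p[1]+r*np.sin(a),np.full(n,p[2])]
E
python3 - <<'E'
from h import *
im=np.mean([optics.get_image('top') for _ in range(6)],0).astype(np.uint8);cv2.imwrite('pics/topavg.png',im[...,::-1])
c=optics.camera_model('top')
hsv=cv2.cvtColor(im,cv2.COLOR_RGB2HSV)
def cen(m,x0,y0,r):
    w=np.zeros(m.shape,np.uint8);cv2.circle(w,(x0,y0),r,1,-1);m=(m&(w>0)).astype(np.uint8)
    k=max(cv2.findContours(m,cv2.RETR_EXTERNAL,cv2.CHAIN_APPROX_NONE)[0],key=cv2.contourArea)
    h=cv2.convexHull(k);M=cv2.moments(h);return (M['m10']/M['m00'],M['m01']/M['m00']),M['m00']
H,S,V=[hsv[...,i].astype(int) for i in range(3)]
for n,x,y in(('blue',236,231),('red',241,174)):
    p,a=cen((S>110)&(V>70)&((H>20)&(H<35)|(H>100)|(H<8)),x,y,13);print(n,p,a,ray(c,[p],.09)[0], 'expect area',np.pi*(.0235*523/1.26)**2)
for n,x,y in (('w0',133,219),('w1',172,223)):
    g=im[y-14:y+15,x-14:x+15].mean(2);print(n,np.round(g[::2,::2]).astype(int).tolist())
E
python3 - <<'E'
import cv2
im=cv2.imread('pics/topavg.png')[125:270,100:410]
im=cv2.convertScaleAbs(im,alpha=1.8)
cv2.imwrite('pics/crop1.png',cv2.resize(im,(775,362),interpolation=cv2.INTER_CUBIC))
E
```

```text
blue (234.9760101010101, 230.06944444444443) 264.0 [0.4857442  0.05050369 0.09      ] expect area 298.91512086620867
red (240.1213282247765, 172.81098339719028) 261.0 [0.62475882 0.03752635 0.09      ] expect area 298.91512086620867
w0 [[64, 66, 64, 66, 67, 66, 68, 66, 68, 65, 66, 66, 63, 63, 66], [65, 62, 64, 66, 67, 64, 62, 64, 65, 67, 67, 67, 67, 67, 67], [65, 67, 68, 66, 54, 34, 31, 39, 49, 49, 65, 64, 66, 66, 67], [68, 65, 65, 41, 10, 44, 66, 67, 67, 65, 54, 58, 69, 67, 67], [64, 65, 44, 15, 67, 68, 68, 66, 65, 69, 67, 56, 63, 67, 68], [64, 58, 21, 32, 68, 65, 67, 67, 69, 66, 65, 70, 54, 66, 71], [66, 48, 11, 46, 67, 66, 67, 66, 67, 68, 66, 66, 55, 69, 67], [65, 43, 15, 68, 66, 65, 65, 66, 67, 67, 69, 66, 58, 68, 68], [67, 44, 10, 70, 66, 67, 68, 68, 67, 67, 68, 66, 60, 67, 66], [66, 55, 16, 43, 68, 67, 67, 68, 68, 67, 69, 69, 51, 69, 68], [65, 65, 36, 24, 68, 65, 68, 66, 67, 67, 70, 61, 67, 67, 69], [65, 66, 58, 26, 39, 69, 65, 68, 69, 68, 63, 57, 69, 68, 66], [67, 67, 68, 58, 32, 30, 59, 60, 64, 51, 59, 68, 69, 67, 70], [67, 67, 67, 68, 68, 64, 52, 53, 58, 68, 69, 68, 68, 69, 
[... 300 characters left out ...]
, 53, 69, 67, 70], [71, 70, 39, 37, 70, 70, 72, 69, 69, 70, 71, 65, 60, 72, 70], [72, 63, 25, 54, 71, 70, 72, 68, 71, 69, 69, 71, 55, 69, 72], [69, 53, 18, 72, 68, 69, 71, 69, 70, 71, 70, 70, 59, 71, 73], [69, 48, 24, 70, 69, 69, 68, 71, 70, 71, 70, 70, 63, 70, 71], [69, 52, 18, 71, 68, 71, 70, 69, 70, 71, 70, 72, 53, 70, 70], [70, 63, 23, 52, 71, 70, 71, 69, 71, 71, 70, 72, 57, 71, 71], [70, 70, 42, 38, 72, 69, 69, 71, 70, 70, 71, 61, 66, 70, 72], [71, 69, 67, 37, 32, 69, 72, 70, 72, 72, 61, 64, 72, 74, 71], [68, 68, 70, 69, 53, 36, 42, 65, 54, 54, 64, 72, 72, 71, 72], [68, 69, 68, 71, 69, 69, 65, 67, 71, 71, 70, 71, 72, 72, 71], [67, 65, 68, 68, 69, 70, 69, 69, 71, 70, 69, 71, 70, 71, 73]]
```

View pics/crop1.png

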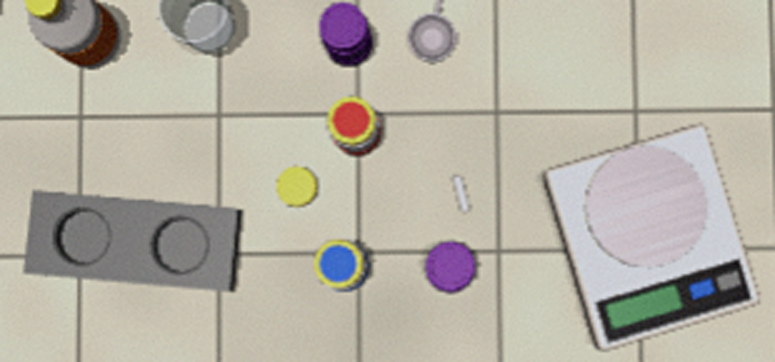

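The crop shows the red lid at about (240.4,173.4), blue at (236,231), the wells at (133,220) and (172,222.6), and the pan at (358,207). I'll fit circles sub-pixel.

```bash
cat >> h.py <<'E'
from scipy.optimize import minimize
def score(g,c,p,r):  # signed radial contrast just outside minus inside
    P=np.array([proj(c,circ(p,r+d)) for d in(-.0025,.0025)]).astype(np.float32)
    a,b=[cv2.remap(g,q[:,:1],q[:,1:],cv2.INTER_LINEAR) for q in P]
    return a,b
def fitc(g,c,uv,z,r,rng=.008,colour=True):
    """circle edge fit: maximise mean colour distance across circle edge"""
    g=cv2.GaussianBlur(g.astype(np.float32),(0,0),.7)
    p0=ray(c,[uv],z)[0];best=None
    def f(v):
        s=0
        a,b=score(g,c,(v[0],v[1],z),v[2] if len(v)>2 else r)
        return -np.median(np.linalg.norm((a-b).reshape(60,-1),axis=1))-np.mean(np.linalg.norm((a-b).reshape(60,-1),axis=1))
    xs=np.arange(-rng,rng+1e-9,.001)
    b=min(((f((p0[0]+i,p0[1]+j)),p0[0]+i,p0[1]+j) for i in xs for j in xs))
    m=minimize(f,b[1:],method='Nelder-Mead',options=dict(initial_simplex=np.array(b[1:])+np.array([[0,0],[.001,0],[0,.001]])))
    return m.x,-m.fun
E
python3 - <<'E'
from h import *
im=cv2.imread('pics/topavg.png')[...,::-1].copy();c=optics.camera_model('top')
dbg=cv2.convertScaleAbs(cv2.resize(im[125:270,100:410],None,fx=2.5,fy=2.5,interpolation=cv2.INTER_CUBIC),alpha=1.8)
for n,uv,z,rs in(('blue',(236,231),.09,(.0235,)),('red',(240.4,173.4),.09,(.0235,)),('w0',(132.8,219.8),.03,(.027,.0285,.03)),('w1',(172,222.6),.03,(.027,.0285,.03)),('pan',(358.5,207),.07,(.06,)),('purple',(280,231.5),.09,(.0235,.025)),('cap',(219,199.5),.014,(.021,)),('purp2',(238.5,137),.09,(.0235,.025,))):
  for r in rs:
    p,s=fitc(im,c,uv,z,r);print(n,r,p.round(4),round(s,1))
  q=(proj(c,circ((*p,z),r))-[100,125]+.5)*2.5-.5
  cv2.polylines(dbg,[(q*8).astype(int)],True,(255,0,255),1,cv2.LINE_AA,3)
cv2.imwrite('pics/dbg1.png',dbg[...,::-1])
E
```

```text
blue 0.0235 [0.4826 0.0429] 99.8
red 0.0235 [0.6182 0.0391] 90.6
w0 0.027 [0.5148 0.3192] 54.7
w0 0.0285 [0.5183 0.3188] 54.3
w0 0.03 [0.518  0.3152] 59.1
w1 0.027 [0.5059 0.221 ] 52.4
w1 0.0285 [0.5083 0.22  ] 51.8
w1 0.03 [0.508  0.2159] 59.7
pan 0.06 [ 0.5396 -0.249 ] 28.8
purple 0.0235 [ 0.483  -0.0618] 96.7
purple 0.025 [ 0.4812 -0.0585] 120.2
cap 0.021 [0.5677 0.0977] 82.1
purp2 0.0235 [0.7188 0.0455] 111.0
purp2 0.025 [0.7028 0.0391] 137.7
```

View pics/dbg1.png

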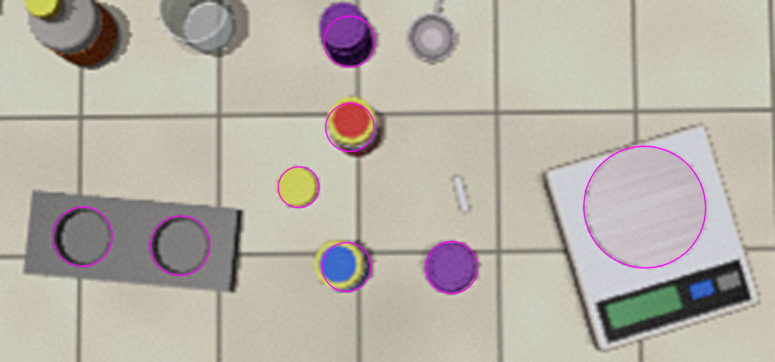

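The well and pan circles sit well on the image. The lid fits slipped onto the body, so I'll use the coloured disc centroids instead.

```bash
python3 - <<'E'
from h import *
im=cv2.imread('pics/topavg.png');c=optics.camera_model('top')
H,S,V=cv2.split(cv2.cvtColor(im,cv2.COLOR_BGR2HSV))
for n,(x,y),m in(('blue',(236,231),(H>95)&(H<130)&(S>90)),('red',(240,173),((H<10)|(H>170))&(S>120))):
    w=np.zeros_like(H);cv2.circle(w,(x,y),9,1,-1);k=cv2.moments((m&(w>0)).astype(np.uint8),True)
    uv=(k['m10']/k['m00'],k['m01']/k['m00']);print(n,uv,k['m00'],ray(c,[uv],.09)[0])
cw=optics.camera_model('wrist');T=cw['cam_to_world'];o=get_obs()
Rt=R.from_rotvec(o['tool_rot']).as_matrix()
print('cam in tool',Rt.T@(T[:3,3]-o['tool_pos']),'\n',Rt.T@T[:3,:3],cw['fx'],'\nRt',Rt)
E
```

```text
blue (234.65822784810126, 230.21518987341773) 158.0 [0.48540021 0.05127111 0.09      ]
red (239.95483870967743, 172.4516129032258) 155.0 [0.62564346 0.03792761 0.09      ]
cam in tool [ 0.08334294 -0.00130937 -0.1424021 ] 
 [[-9.30252505e-04  9.44926753e-01  3.27280562e-01]
 [ 9.99999435e-01  1.04736750e-03 -1.81598298e-04]
 [-5.14380115e-04  3.27280208e-01 -9.44927193e-01]] 307.69865635389255 
Rt [[ 9.32045761e-01  3.62340579e-01 -6.65241903e-05]
 [ 3.62340585e-01 -9.32045734e-01  2.23501439e-04]
 [ 1.89800531e-05 -2.32417983e-04 -9.99999973e-01]]
```

```bash
python3 -m pendant '[[[0,0,0],[0,0,0.1235],1],[[0,0,0],[0,0,0.1235],1],[[0,0,0],[0,0,0.1235],1],[[15,-36,0],[0,0,0],1],[[15,-36,0],[0,0,0],1],[[15,-36,0],[0,0,0],1],[[15,-36,0],[0,0,0],1],[[15,-36,0],[0,0,0],1],[[15,-36,0],[0,0,0],1],[[15,-36,0],[0,0,0],1],[[15,-36,0],[0,0,0],1],[[15,-36,0],[0,0,0],1]]' 60
python3 -m pendant '[[[15,-36,0],[0,0,0],1],[[15,-36,0],[0,0,0],1],[[15,-36,0],[0,0,0],1],[[15,-36,0],[0,0,0],1],[[15,-36,0],[0,0,0],1],[[15,-36,0],[0,0,0],1],[[15,-36,0],[0,0,0],1],[[15,-36,0],[0,0,0],1],[[0,0,0],[0,0,0],1],[[0,0,0],[0,0,0],1]]'
cat > w.py <<'E'
import sys;from h import *
o=get_obs();print(o['tool_pos'].round(4),o['tool_rot'].round(4),o['t'],o['contact_force'].round(2),o['opening'])
cw=optics.camera_model('wrist');im=optics.get_image('wrist');cv2.imwrite('pics/%s.png'%sys.argv[1],im[...,::-1])
np.save(sys.argv[1]+'.npy',cw['cam_to_world'])
E
python3 w.py w1
```

```text
t: 1.4
tool_pos: [0.3617, -0.2568, 0.2315]
tool_rot: [3.141, -0.0, 0.001]
contact_force: [0.8, -0.7, -0.5]
opening: 0.0851
grip_force: 0.0
t: 2.23
tool_pos: [0.4815, 0.0314, 0.2313]
tool_rot: [3.141, 0.007, -0.001]
contact_force: [-0.4, -0.0, -0.1]
opening: 0.0854
grip_force: 0.0
[0.4815 0.0314 0.2313] [ 3.1414e+00  7.0000e-03 -5.0000e-04] 2.2333 [-0.42 -0.03 -0.12] 0.08537783939274252
```

View pics/w1.png

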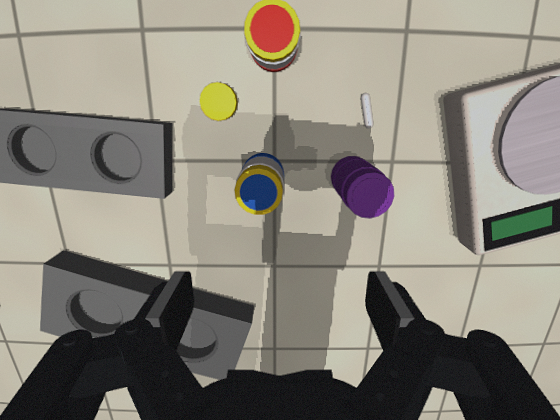

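In the wrist view the blue lid is at (259,190), red at (272,28), and the small-rack wells at (33,150) and (117,157). I'll convert these to positions.

```bash
python3 - <<'E'
from h import *
im=cv2.imread('pics/w1.png')[...,::-1].copy();c=optics.camera_model('wrist')
H,S,V=cv2.split(cv2.cvtColor(im,cv2.COLOR_RGB2HSV))
m=((((H>18)&(H<36)&(S>110))|((H<10)&(S>120))|((H>95)&(H<130)&(S>120)))&(V>40)).astype(np.uint8)
for n,(x,y) in(('blue',(259,190)),('red',(272,28))):
    w=np.zeros_like(H);cv2.circle(w,(x,y),30,1,-1)
    mm=cv2.morphologyEx(m*w,cv2.MORPH_OPEN,np.ones((3,3)))
    k=max(cv2.findContours(mm,0,1)[0],key=cv2.contourArea);hl=cv2.convexHull(k);e=cv2.fitEllipse(hl)
    print(n,np.array(e[0]).round(1),np.array(e[1]).round(1),ray(c,[e[0]],.09)[0].round(4))
    print('  edge extents',ray(c,hl.reshape(-1,2),.09).min(0).round(4),ray(c,hl.reshape(-1,2),.09).max(0).round(4))
for n,uv in(('w0',(33,150)),('w1',(117,157))):
    for r in(.027,.03):
        p,s=fitc(im,c,uv,.03,r);print(n,r,p.round(4),round(s,1))
E
```

```text
blue [258.5 189.8] [47.8 50. ] [0.4867 0.0505 0.09  ]
  edge extents [0.4621 0.0281 0.09  ] [0.5105 0.0733 0.09  ]
red [271.7  28.3] [55.8 60.6] [0.6243 0.0372 0.09  ]
  edge extents [0.6025 0.0147 0.09  ] [0.6452 0.0601 0.09  ]
w0 0.027 [0.5184 0.3121] 115.5
w0 0.03 [0.5182 0.3105] 81.9
w1 0.027 [0.5098 0.2166] 102.6
w1 0.03 [0.5089 0.2137] 100.2
```

```bash
python3 -m pendant '[[[5,-19,0],[0,0,0],1],[[0,0,0],[0,0,0],1],[[0,0,40],[0,0,0],1],[[0,0,40],[0,0,0],1],[[0,0,40],[0,0,0],1],[[0,0,30],[0,0,0],1],[[0,0,25],[0,0,0],1],[[0,0,15],[0,0,0],1],[[0,0,10],[0,0,0],1],[[0,0,0],[0,0,0],1],[[0,0,0],[0,0,0],1]]' 60
python3 -m pendant '[[[0,0,0],[0,0,0],0],[[0,0,0],[0,0,0],0],[[0,0,0],[0,0,0],0],[[0,0,0],[0,0,0],0],[[0,0,0],[0,0,0],0],[[0,0,0],[0,0,0],0],[[0,0,0],[0,0,0],0],[[0,0,0],[0,0,0],0],[[0,0,0],[0,0,0],0],[[0,0,0],[0,0,0],0]]' 60
```

```text
t: 3.2
tool_pos: [0.4865, 0.0477, 0.0317]
tool_rot: [3.141, -0.002, 0.0]
contact_force: [0.5, -0.6, 0.9]
opening: 0.0855
grip_force: 0.0
t: 4.03
tool_pos: [0.4877, 0.0488, 0.0331]
tool_rot: [-3.141, -0.001, -0.005]
contact_force: [-1.2, 1.9, 5.7]
opening: 0.0475
grip_force: 63.0
```

```bash
python3 -m pendant '[[[0,0,-10],[0,0,0],0],[[0,0,-20],[0,0,0],0],[[0,0,-30],[0,0,0],0],[[0,0,-30],[0,0,0],0],[[0,0,-20],[0,0,0],0],[[0,0,-10],[0,0,0],0],[[0,0,0],[0,0,0],0],[[0,0,0],[0,0,0],0],[[0,0,0],[0,0,0],0],[[0,0,0],[0,0,0],0],[[0,0,0],[0,0,0],0],[[0,0,0],[0,0,0],0]]'
python3 - <<'E'
from h import *
F=[]
for i in range(8):
    optics.get_image('wrist');o=get_obs();F.append(o['contact_force'])
print(np.mean(F,0),np.std(F,0),o['wrist_torque'])
E
python3 w.py w2
```

```text
t: 5.03
tool_pos: [0.4855, 0.0486, 0.1499]
tool_rot: [-3.141, -0.0, 0.004]
contact_force: [0.1, -0.7, -4.2]
opening: 0.048
grip_force: 62.4
[ 0.22839486 -0.2912033  -3.20679209] [0.44643138 0.29282295 0.64622654] [-0.06014712  0.03936812  0.0420094 ]
[0.4863 0.0486 0.1513] [3.1416e+00 5.0000e-04 2.0000e-04] 5.4333 [ 0.41 -0.58 -4.01] 0.048079322739201964
```

View pics/w2.png

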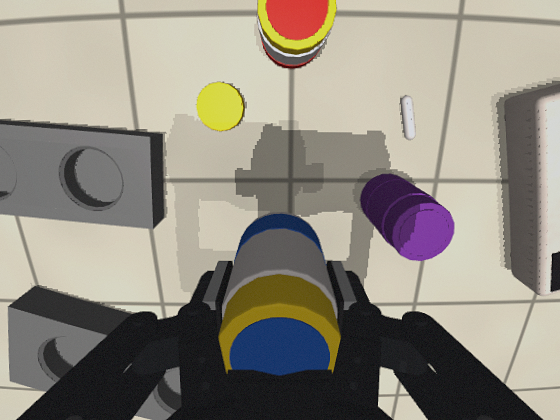

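The blue jar is held upright, with its lid edges at columns 221–340 and far foot edge near (279,213). Well 1 is visible at (91,178). I'll fit the well and the held jar from this picture.

```bash
python3 - <<'E'
from h import *
im=cv2.imread('pics/w2.png')[...,::-1].copy();c=optics.camera_model('wrist')
for r in(.027,.0285,.03): print(r,*fitc(im,c,(91,178),.03,r))
ct=optics.camera_model('top');im2=cv2.imread('pics/topavg.png')[...,::-1].copy()
d=im.copy()
for p,col in(((.508,.216),(255,0,0)),((.510,.2145),(0,255,0))): cv2.polylines(d,[(proj(c,circ((*p,.03),.03))*8).astype(int)],True,col,1,16,3)
z=.1513
for x in(.4815,.4865,.4915):
  f=proj(c,circ((x,.0488,z-.0325),.025));l=proj(c,circ((x,.0488,z+.0575),.0235))
  print(x,'foot top row',f[f[:,1].argmin()],'lid l/r',l[:,0].min(),l[:,0].max(),'lid top row',l[:,1].min())
  l=proj(c,circ((x,.0488,z+.0575),.0235));cv2.polylines(d,[(l*8).astype(int)],True,(255,0,255),1,16,3)
  cv2.polylines(d,[(f*8).astype(int)],True,(0,255,255),1,16,3)
cv2.imwrite('pics/dbg2.png',cv2.resize(d[120:390,20:380],None,fx=2.2,fy=2.2)[...,::-1])
E
```

```text
0.027 [0.51007303 0.21643311] 125.01200866699219
0.0285 [0.50941604 0.21443839] 137.98629760742188
0.03 [0.50930455 0.21368404] 95.72349548339844
0.4815 foot top row [280.09737904 213.75610798] lid l/r 215.37191946457048 346.36534249080586 lid top row 309.7201113675585
0.4865 foot top row [280.09972267 205.896292  ] lid l/r 214.2718283110296 347.5026175064127 lid top row 296.9612198070516
0.4915 foot top row [280.10204735 197.89669268] lid l/r 213.1437078054658 348.66866621244515 lid top row 283.72708742613645
```

View pics/dbg2.png

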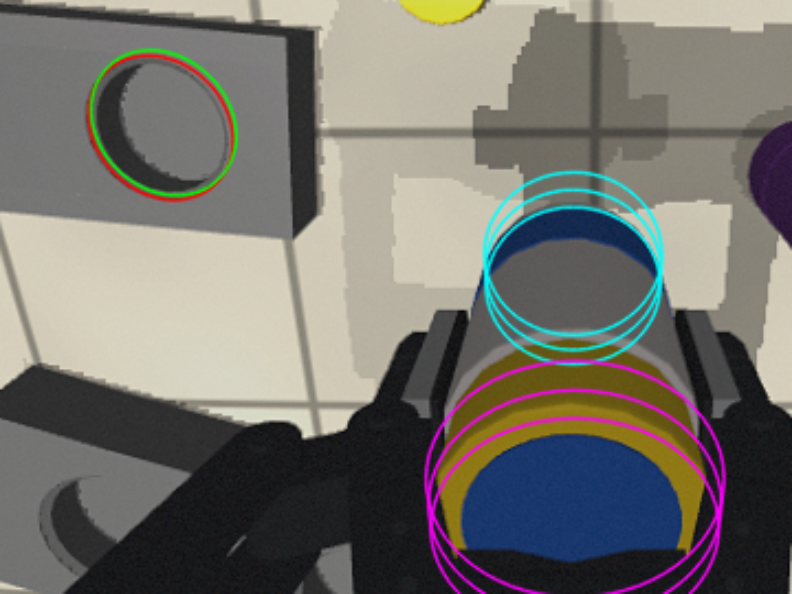

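The lid looks narrower than predicted (119 vs 131 px), so I'll check the jar's height and tilt in the scene camera.

```bash
python3 - <<'E'
from h import *
im=optics.get_image('scene');c=optics.camera_model('scene');o=get_obs();print(o['tool_pos'],o['contact_force'])
d=cv2.resize(im,None,fx=5,fy=5,interpolation=cv2.INTER_CUBIC)
z=o['tool_pos'][2]-.0325
for x in (.4815,.4865):
  for h,r in((0,.025),(.07,.025),(.09,.0235)):
    q=proj(c,circ((x,.0488,z+h),r));cv2.polylines(d,[(((q+.5)*5-.5)*8).astype(int)],True,(255,0,255) if x<.483 else (0,255,0),1,16,3)
u=proj(c,[[.4865,.0488,z+.05]])[0].astype(int)
cv2.imwrite('pics/s1.png',cv2.convertScaleAbs(d[(u[1]-55)*5:(u[1]+55)*5,(u[0]-70)*5:(u[0]+70)*5],alpha=1.5)[...,::-1])
E
```

```text
[0.48632302 0.04857204 0.15138566] [-0.63696468 -1.36392147 -3.8769607 ]
```

View pics/s1.png

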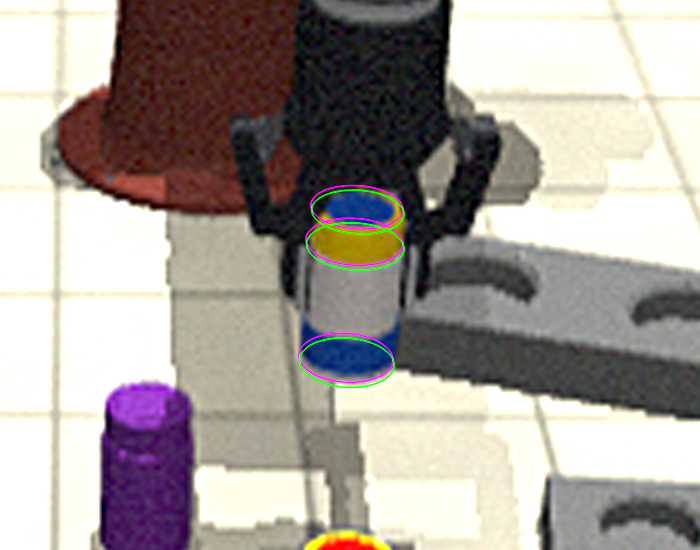

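The scene camera shows no slip. The jar is upright and centred in y, sitting about 3.5 mm behind the tool centre in x. Moving over the −y well.

```bash
python3 -m pendant '[[[3,-17,0],[0,0,0],0],[[4,-25,0],[0,0,0],0],[[5,-30,0],[0,0,0],0],[[5,-30,0],[0,0,0],0],[[4,-30,0],[0,0,0],0],[[3,-20,0],[0,0,0],0],[[2,-14,0],[0,0,0],0],[[0,0,0],[0,0,0],0],[[0,0,0],[0,0,0],0],[[0,0,0],[0,0,0],0],[[0,0,0],[0,0,0],0]]'
python3 - <<'E'
from h import *
F=[]
for i in range(6):
    im=optics.get_image('wrist');o=get_obs();F.append(o['contact_force'])
print(o['tool_pos'],np.mean(F,0))
cv2.imwrite('pics/w3.png',im[...,::-1]);c=optics.camera_model('wrist')
for n,p in(('w0',(.518,.3145)),('w1',(.509,.215))):
  uv=proj(c,[[*p,.03]])[0]
  for r in(.027,.0285,.03): print(n,uv.round(),r,*fitc(im,c,uv,.03,r,.006))
print(proj(c,[[.509,.215+.06,.03],[.509,.215-.06,.03]]))
E
```

```text
t: 6.45
tool_pos: [0.5122, 0.2135, 0.1512]
tool_rot: [3.141, -0.002, -0.0]
contact_force: [-0.1, 0.7, -2.0]
opening: 0.0478
grip_force: 63.6
[0.51229132 0.21412944 0.15138491] [ 0.32627162 -0.16439961 -3.14777483]
w0 [168. 196.] 0.027 [0.51710403 0.31795349] 130.48782348632812
w0 [168. 196.] 0.0285 [0.51958364 0.31516942] 144.6173858642578
w0 [168. 196.] 0.03 [0.51892721 0.31547496] 113.75323486328125
w1 [279. 205.] 0.027 [0.51145884 0.2150557 ] 49.06880187988281
w1 [279. 205.] 0.0285 [0.51026173 0.21847013] 43.515846252441406
w1 [279. 205.] 0.03 [0.50888782 0.21794564] 37.86128234863281
[[212.69696872 205.12009219]
 [345.44145125 204.92535973]]
```

View pics/w3.png

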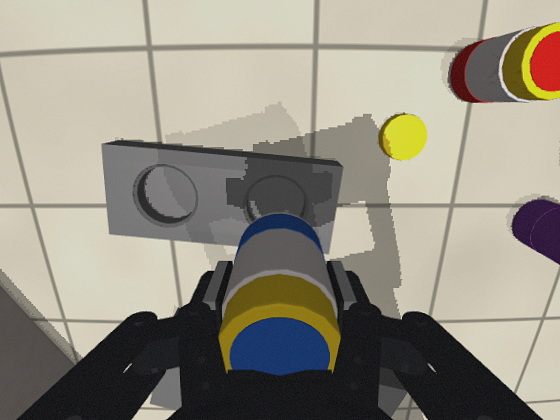

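Well 1's arc spans columns 244–306 (centre about 275) while the jar sits at column 280. The well is therefore about 2.5 mm to the +y side, so I'll shift and descend to just above the rack.

```bash
python3 -m pendant '[[[0.5,-2.5,0],[0,0,0],0],[[0,0,20],[0,0,0],0],[[0,0,25],[0,0,0],0],[[0,0,20],[0,0,0],0],[[0,0,10],[0,0,0],0],[[0,0,5],[0,0,0],0],[[0,0,0],[0,0,0],0],[[0,0,0],[0,0,0],0],[[0,0,0],[0,0,0],0]]'
python3 - <<'E'
from h import *
F=[];P=[]
for i in range(4):
    im=optics.get_image('wrist');o=get_obs();F.append(o['contact_force']);P.append(o['tool_pos'])
print(np.mean(P,0),np.mean(F,0),o['t'])
E
python3 -m pendant '[[[0,0,3],[0,0,0],0],[[0,0,3],[0,0,0],0],[[0,0,3],[0,0,0],0],[[0,0,0],[0,0,0],0],[[0,0,0],[0,0,0],0]]'
```

```text
t: 7.5
tool_pos: [0.514, 0.2175, 0.0731]
tool_rot: [-3.141, -0.001, -0.005]
contact_force: [-0.5, 0.4, -2.8]
opening: 0.048
grip_force: 63.5
[0.5137516  0.21737778 0.07281987] [-0.05147686  0.52488016 -3.41867899] 7.7
t: 8.12
tool_pos: [0.5123, 0.217, 0.0617]
tool_rot: [3.141, 0.001, -0.002]
contact_force: [-0.6, -0.6, -3.8]
opening: 0.0481
grip_force: 63.5
```

```bash
python3 -m pendant '[[[0,0,3],[0,0,0],0],[[0,0,2],[0,0,0],0],[[0,0,2],[0,0,0],0],[[0,0,0],[0,0,0],0],[[0,0,0],[0,0,0],0],[[0,0,0],[0,0,0],0]]'
```

```text
t: 8.62
tool_pos: [0.5121, 0.2171, 0.0547]
tool_rot: [3.142, 0.0, -0.002]
contact_force: [-1.6, 0.8, -4.2]
opening: 0.0478
grip_force: 63.6
```

```bash
python3 -m pendant '[[[0,0,3],[0,0,0],0],[[0,0,2],[0,0,0],0],[[0,0,2],[0,0,0],0],[[0,0,1.5],[0,0,0],0],[[0,0,0],[0,0,0],0],[[0,0,0],[0,0,0],0],[[0,0,0],[0,0,0],0]]'
```

```text
t: 9.2
tool_pos: [0.5121, 0.2172, 0.0464]
tool_rot: [-3.141, -0.0, 0.002]
contact_force: [-4.7, 1.8, -2.2]
opening: 0.0481
grip_force: 63.8
```

```bash
python3 -m pendant '[[[-1,0.3,0.5],[0,0,0],0],[[0,0,1],[0,0,0],0],[[0,0,1],[0,0,0],0],[[0,0,0],[0,0,0],0],[[0,0,0],[0,0,0],0],[[0,0,0],[0,0,0],0]]'
```

```text
t: 9.7
tool_pos: [0.512, 0.217, 0.0452]
tool_rot: [-3.141, -0.0, -0.0]
contact_force: [-6.0, 2.4, 2.2]
opening: 0.0481
grip_force: 64.3
```

```bash
python3 -m pendant '[[[-1,0.3,0],[0,0,0],0],[[0,0,0],[0,0,0],0],[[0,0,0],[0,0,0],0.7],[[0,0,0],[0,0,0],1],[[0,0,0],[0,0,0],1],[[0,0,0],[0,0,0],1],[[0,0,0],[0,0,0],1],[[0,0,0],[0,0,0],1]]'
python3 -m pendant '[[[0,0,-10],[0,0,0],1],[[0,0,-30],[0,0,0],1],[[0,0,-40],[0,0,0],1],[[0,0,-40],[0,0,0],1],[[0,0,-40],[0,0,0],1],[[0,0,-26],[0,0,0],1],[[0,0,0],[0,0,0],1],[[0,0,0],[0,0,0],1],[[0,0,0],[0,0,0],1]]'
cat > lids.py <<'E'
from h import *
import sys
def lids(im,c,zs):
    H,S,V=cv2.split(cv2.cvtColor(im,cv2.COLOR_RGB2HSV))
    for n,m in(('blue',(H>100)&(H<125)&(S>150)),('red',((H<6)|(H>174))&(S>150)&(V>110))):
        m=cv2.morphologyEx(m.astype(np.uint8),cv2.MORPH_OPEN,np.ones((3,3)))
        for k in cv2.findContours(m,0,1)[0]:
            if cv2.contourArea(k)<250: continue
            e=cv2.fitEllipse(cv2.convexHull(k));print(n,[np.round(v,1) for v in e],[ray(c,[e[0]],z)[0].round(4) for z in zs])
o=get_obs();print(o['tool_pos'].round(4),o['contact_force'].round(2))
im=optics.get_image('wrist');cv2.imwrite('pics/%s.png'%sys.argv[1],im[...,::-1])
lids(im,optics.camera_model('wrist'),(.102,.09))
E
python3 lids.py w4
```

```text
t: 10.37
tool_pos: [0.511, 0.2164, 0.0444]
tool_rot: [3.141, 0.0, 0.001]
contact_force: [-0.4, -0.1, 0.2]
opening: 0.0855
grip_force: 0.0
t: 11.12
tool_pos: [0.5104, 0.2164, 0.23]
tool_rot: [3.141, 0.0, -0.001]
contact_force: [-0.1, 0.1, -0.1]
opening: 0.0856
grip_force: 0.0
[0.5104 0.2164 0.23  ] [-0.06  0.11 -0.05]
blue [array([278.5, 200.6]), array([35.9, 37.4]), np.float64(89.5)] [array([0.5087, 0.2175, 0.102 ]), array([0.5049, 0.2176, 0.09  ])]
red [array([484.5,  69.5]), array([37.4, 44.7]), np.float64(29.0)] [array([0.6222, 0.0474, 0.102 ]), array([0.6235, 0.0399, 0.09  ])]
```

Blue is seated at (0.509, 0.2175) and weighs about 3.2 N. Now the red jar.

```bash
python3 -m pendant '[[[12,18,0],[0,0,0],1],[[19,30,0],[0,0,0],1],[[19,30,0],[0,0,0],1],[[19,30,0],[0,0,0],1],[[19,30,0],[0,0,0],1],[[19,30,0],[0,0,0],1],[[7,10,0],[0,0,0],1],[[0,0,0],[0,0,0],1],[[0,0,0],[0,0,0],1],[[0,0,0],[0,0,0],1]]'
python3 lids.py w5
```

```text
t: 12.0
tool_pos: [0.6238, 0.0395, 0.229]
tool_rot: [-3.141, -0.002, 0.004]
contact_force: [0.0, 0.4, 0.8]
opening: 0.0854
grip_force: 0.0
[0.6238 0.0395 0.229 ] [0.   0.41 0.78]
blue [array([111.8, 302.8]), array([25.8, 33.6]), np.float64(115.7)] [array([0.5092, 0.2181, 0.102 ]), array([0.5004, 0.226 , 0.09  ])]
```

```bash
sed -i 's/(V>110)/(V>50)/' lids.py; python3 lids.py w6
```

```text
[0.6239 0.0397 0.2294] [-1.06  0.11 -0.04]
blue [array([112.1, 302.7]), array([25.6, 33.7]), np.float64(116.1)] [array([0.5092, 0.218 , 0.102 ]), array([0.5004, 0.2259, 0.09  ])]
red [array([280.6, 194.6]), array([34.9, 36.5]), np.float64(90.6)] [array([0.6284, 0.0394, 0.102 ]), array([0.625 , 0.0393, 0.09  ])]
```

```bash
python3 -m pendant '[[[1,0.3,0],[0,0,0],1],[[0,0,40],[0,0,0],1],[[0,0,40],[0,0,0],1],[[0,0,40],[0,0,0],1],[[0,0,30],[0,0,0],1],[[0,0,25],[0,0,0],1],[[0,0,15],[0,0,0],1],[[0,0,8],[0,0,0],1],[[0,0,0],[0,0,0],1],[[0,0,0],[0,0,0],1]]' 60
python3 -m pendant '[[[0,0,0],[0,0,0],0],[[0,0,0],[0,0,0],0],[[0,0,0],[0,0,0],0],[[0,0,0],[0,0,0],0],[[0,0,0],[0,0,0],0],[[0,0,0],[0,0,0],0],[[0,0,0],[0,0,0],0],[[0,0,0],[0,0,0],0]]' 60
python3 -m pendant '[[[0,0,-10],[0,0,0],0],[[0,0,-20],[0,0,0],0],[[0,0,-30],[0,0,0],0],[[0,0,-30],[0,0,0],0],[[0,0,-20],[0,0,0],0],[[0,0,-10],[0,0,0],0],[[0,0,0],[0,0,0],0],[[0,0,0],[0,0,0],0],[[0,0,0],[0,0,0],0],[[0,0,0],[0,0,0],0],[[0,0,0],[0,0,0],0],[[0,0,0],[0,0,0],0]]'
python3 - <<'E'
from h import *
F=[]
for i in range(10):
    optics.get_image('wrist');o=get_obs();F.append(o['contact_force'])
print(o['tool_pos'],np.mean(F,0),np.std(F,0))
E
```

```text
t: 12.93
tool_pos: [0.6267, 0.0384, 0.0336]
tool_rot: [3.141, 0.001, 0.003]
contact_force: [-0.2, -0.4, -0.1]
opening: 0.0857
grip_force: 0.0
t: 13.6
tool_pos: [0.6274, 0.0381, 0.0345]
tool_rot: [3.141, 0.0, 0.006]
contact_force: [0.7, 0.5, 5.7]
opening: 0.048
grip_force: 62.5
t: 14.6
tool_pos: [0.625, 0.0382, 0.1507]
tool_rot: [-3.141, -0.0, 0.004]
contact_force: [-0.1, -0.3, -0.5]
opening: 0.0479
grip_force: 62.0
[0.62584665 0.03818463 0.15241822] [-0.04303802 -0.15739802 -1.07035504] [0.51270845 0.39833983 0.49650529]
```

Red weighs about 1.1 N and blue about 3.2 N, so blue is the heavier jar. Red goes in the +y well, then I'll pick blue up again.

```bash
python3 -m pendant '[[[-6,-16,-10],[0,0,0],0],[[-10,-26,-5],[0,0,0],0],[[-13,-35,0],[0,0,0],0],[[-13,-35,0],[0,0,0],0],[[-13,-35,0],[0,0,0],0],[[-13,-35,0],[0,0,0],0],[[-13,-35,0],[0,0,0],0],[[-12,-30,0],[0,0,0],0],[[-9,-23,0],[0,0,0],0],[[-4,-9,0],[0,0,0],0],[[0,0,0],[0,0,0],0],[[0,0,0],[0,0,0],0]]'
python3 -m pendant '[[[0,0,0],[0,0,0],0],[[0,0,0],[0,0,0],0],[[0,0,20],[0,0,0],0],[[0,0,25],[0,0,0],0],[[0,0,25],[0,0,0],0],[[0,0,15],[0,0,0],0],[[0,0,5],[0,0,0],0],[[0,0,0],[0,0,0],0],[[0,0,0],[0,0,0],0],[[0,0,0],[0,0,0],0]]'
python3 - <<'E'
from h import *
F=[];P=[]
for i in range(5):
    im=optics.get_image('wrist');o=get_obs();F.append(o['contact_force']);P.append(o['tool_pos'])
print(np.mean(P,0),np.mean(F,0),o['t'])
E
```

```text
t: 16.1
tool_pos: [0.5198, 0.3169, 0.1673]
tool_rot: [3.141, 0.002, 0.0]
contact_force: [-0.1, -0.2, -0.2]
opening: 0.0483
grip_force: 62.2
t: 16.93
tool_pos: [0.5212, 0.3173, 0.0793]
tool_rot: [-3.14, 0.001, -0.005]
contact_force: [0.1, -0.5, -2.0]
opening: 0.048
grip_force: 62.2
[0.52070921 0.31752341 0.07894084] [-0.04433869  0.16715202 -1.05789972] 17.1833
```

```bash
python3 -m pendant '[[[-0.5,0.7,6],[0,0,0],0],[[0,0,6],[0,0,0],0],[[0,0,3],[0,0,0],0],[[0,0,3],[0,0,0],0],[[0,0,2],[0,0,0],0],[[0,0,2],[0,0,0],0],[[0,0,0],[0,0,0],0],[[0,0,0],[0,0,0],0]]'
```

```text
t: 17.85
tool_pos: [0.5192, 0.3165, 0.0552]
tool_rot: [3.142, 0.001, -0.0]
contact_force: [0.8, -0.4, -2.0]
opening: 0.0479
grip_force: 62.2
```

In the well with no contact; continuing to the floor.

```bash
python3 -m pendant '[[[0,0,3],[0,0,0],0],[[0,0,2],[0,0,0],0],[[0,0,2],[0,0,0],0],[[0,0,1],[0,0,0],0],[[0,0,0],[0,0,0],0],[[0,0,0],[0,0,0],0]]'
```

```text
t: 18.35
tool_pos: [0.5191, 0.3165, 0.0472]
tool_rot: [3.142, 0.0, -0.0]
contact_force: [-0.4, -0.3, -1.0]
opening: 0.0481
grip_force: 62.2
```

```bash
python3 -m pendant '[[[0,0,0.7],[0,0,0],0],[[0,0,0.7],[0,0,0],0],[[0,0,0],[0,0,0],0],[[0,0,0],[0,0,0],0],[[0,0,0],[0,0,0],0.7],[[0,0,0],[0,0,0],1],[[0,0,0],[0,0,0],1],[[0,0,0],[0,0,0],1],[[0,0,0],[0,0,0],1],[[0,0,0],[0,0,0],1]]'
python3 -m pendant '[[[0,0,-10],[0,0,0],1],[[0,0,-30],[0,0,0],1],[[0,0,-40],[0,0,0],1],[[0,0,-40],[0,0,0],1],[[0,0,-40],[0,0,0],1],[[0,0,-26],[0,0,0],1],[[0,0,0],[0,0,0],1],[[0,0,0],[0,0,0],1],[[0,0,0],[0,0,0],1]]'
python3 lids.py w7
```

```text
t: 19.18
tool_pos: [0.5192, 0.3165, 0.0459]
tool_rot: [-3.142, -0.0, -0.0]
contact_force: [0.2, 0.1, 0.5]
opening: 0.0855
grip_force: 0.0
t: 19.93
tool_pos: [0.5188, 0.3163, 0.2316]
tool_rot: [3.141, 0.0, -0.001]
contact_force: [-0.0, -0.5, -0.7]
opening: 0.0854
grip_force: 0.0
[0.5188 0.3163 0.2316] [-0.04 -0.46 -0.65]
blue [array([384.9, 208.8]), array([33.6, 37.9]), np.float64(55.4)] [array([0.5087, 0.2178, 0.102 ]), array([0.5045, 0.2134, 0.09  ])]
red [array([278.8, 200.6]), array([35.7, 37.1]), np.float64(94.1)] [array([0.5168, 0.3171, 0.102 ]), array([0.513 , 0.3171, 0.09  ])]
```

```bash
python3 -m pendant '[[[-1,14,0],[0,0,0],1],[[-2,30,0],[0,0,0],1],[[-3,30,0],[0,0,0],1],[[-2,20,0],[0,0,0],1],[[0,5,0],[0,0,0],1],[[0,0,0],[0,0,0],1],[[0,0,0],[0,0,0],1],[[0,0,0],[0,0,0],1],[[0,0,0],[0,0,0],1]]'
python3 -m pendant '[[[0,0,40],[0,0,0],1],[[0,0,40],[0,0,0],1],[[0,0,40],[0,0,0],1],[[0,0,30],[0,0,0],1],[[0,0,20],[0,0,0],1],[[0,0,10],[0,0,0],1],[[0,0,5],[0,0,0],1],[[0,0,0],[0,0,0],1],[[0,0,0],[0,0,0],1],[[0,0,0],[0,0,0],1]]' 60
```

```text
t: 20.73
tool_pos: [0.5111, 0.2182, 0.2316]
tool_rot: [-3.141, -0.002, 0.001]
contact_force: [0.6, 0.2, 0.2]
opening: 0.0852
grip_force: 0.0
t: 21.57
tool_pos: [0.5129, 0.2181, 0.0491]
tool_rot: [-3.141, -0.001, -0.006]
contact_force: [-0.0, -0.0, -1.0]
opening: 0.0855
grip_force: 0.0
```

```bash
python3 -m pendant '[[[0,0,0],[0,0,0],0],[[0,0,0],[0,0,0],0],[[0,0,0],[0,0,0],0],[[0,0,0],[0,0,0],0],[[0,0,0],[0,0,0],0],[[0,0,0],[0,0,0],0],[[0,0,0],[0,0,0],0],[[0,0,0],[0,0,0],0]]' 60
python3 -m pendant '[[[0,0,-5],[0,0,0],0],[[0,0,-10],[0,0,0],0],[[0,0,-15],[0,0,0],0],[[0,0,-30],[0,0,0],0],[[0,0,-35],[0,0,0],0],[[0,0,-35],[0,0,0],0],[[0,0,-15],[0,0,0],0],[[0,0,-5],[0,0,0],0],[[0,0,0],[0,0,0],0],[[0,0,0],[0,0,0],0],[[0,0,0],[0,0,0],0],[[0,0,0],[0,0,0],0]]'
python3 lids.py w8
```

```text
t: 22.23
tool_pos: [0.512, 0.2175, 0.048]
tool_rot: [-3.141, -0.0, -0.002]
contact_force: [-1.2, -1.1, 5.8]
opening: 0.0475
grip_force: 63.2
t: 23.23
tool_pos: [0.5098, 0.2171, 0.1941]
tool_rot: [3.14, 0.0, -0.007]
contact_force: [-0.6, -1.0, -2.9]
opening: 0.0479
grip_force: 63.1
[0.5098 0.2171 0.1941] [-0.64 -0.96 -2.94]
blue [array([279. , 346.5]), array([65.6, 99.3]), np.float64(89.4)] [array([0.3716, 0.2181, 0.102 ]), array([0.3603, 0.2181, 0.09  ])]
blue [array([279.1, 243.8]), array([62.6, 76.7]), np.float64(88.2)] [array([0.4815, 0.218 , 0.102 ]), array([0.4758, 0.2179, 0.09  ])]
red [array([155.8, 203.3]), array([39., 45.]), np.float64(124.2)] [array([0.5175, 0.3175, 0.102 ]), array([0.5136, 0.3226, 0.09  ])]
```

```bash
python3 -m pendant '[[[1,12,0],[0,0,0],0],[[2,24,0],[0,0,0],0],[[3,36,0],[0,0,0],0],[[3,36,0],[0,0,0],0],[[3,36,0],[0,0,0],0],[[3,36,0],[0,0,0],0],[[3,36,0],[0,0,0],0],[[3,36,0],[0,0,0],0],[[3,36,0],[0,0,0],0],[[3,36,0],[0,0,0],0],[[3,36,0],[0,0,0],0],[[2,36,0],[0,0,0],0]]'
python3 -m pendant '[[[1,32,0],[0,0,0],0],[[0,24,0],[0,0,0],0],[[0,14,0],[0,0,0],0],[[0,4,0],[0,0,0],0],[[0,0,0],[0,0,0],0],[[0,0,8],[0,0,0],0],[[0,0,10],[0,0,0],0],[[0,0,6],[0,0,0],0],[[0,0,0],[0,0,0],0],[[0,0,0],[0,0,0],0],[[0,0,0],[0,0,0],0],[[0,0,0],[0,0,0],0]]'
python3 - <<'E'
from h import *
F=[]
for i in range(8):
    im=optics.get_image('scene');o=get_obs();F.append(o['contact_force'])
print(o['tool_pos'],o['tool_rot'],np.mean(F,0),o['dq'].round(3),o['opening'],o['grip_force'],o['t'])
cv2.imwrite('pics/s2.png',cv2.resize(im,(784,588))[...,::-1])
E
```

```text
t: 24.28
tool_pos: [0.5426, -0.1811, 0.1964]
tool_rot: [3.142, -0.001, -0.001]
contact_force: [1.2, 0.2, -4.2]
opening: 0.0477
grip_force: 63.0
t: 25.28
tool_pos: [0.5447, -0.2524, 0.1734]
tool_rot: [3.141, 0.001, 0.001]
contact_force: [1.1, -0.3, -3.1]
opening: 0.0478
grip_force: 63.1
[ 0.54438158 -0.25258656  0.17298899] [3.14152684e+00 3.09095732e-04 1.64034554e-04] [ 0.26630384  0.0887012  -3.4764347 ] [0.003 0.001 0.003 0.001 0.002 0.001] 0.04806762219199176 63.063403218984604 25.6833
```

View pics/s2.png

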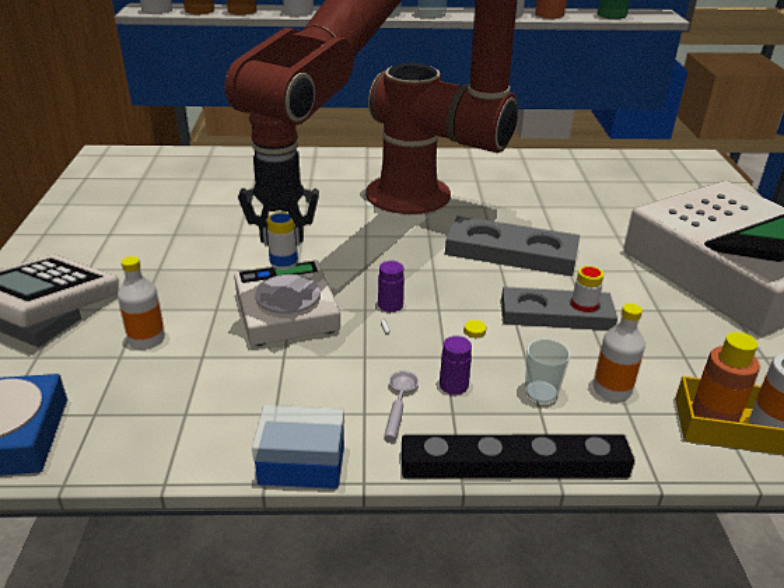

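The blue jar is upright over the pan at (283,240), the red jar stands in the rack at (588,290), and the bystanders haven't moved. Handing in.

```bash
python3 -c "
from station import ctrl
print(ctrl.finish_job())"
```

```text
the job is handed in; nothing more can be done
None
```

The job is handed in (the script gave no verdict): red, the lighter jar at about 1.1 N, stands free in the rack's +y well, and blue, the heavier at about 3.3 N, is held upright about 65 mm above the pan centre.

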